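# Sort finished pocket knives into their finishing trays

### The arm

A 6-joint arm with a two-finger parallel gripper is mounted at the origin on the work surface. World frame = base frame: x ahead of the robot, y to its left, z up, the work surface at z = 0. Lengths are in m, angles in degrees, forces in N, time in s.
With the tool pointing down it reaches from about 0.35 to 0.85 m from the base axis. Payload 8.1 kg.
Tool frame: the origin (TCP) lies midway between the tips of the shut fingers; the grasp point (between the pads) lies 19 mm behind it; z points along the fingers, y is the line along which they close (so a half turn about z gives the same grasp; the last joint's range is limited). The gripper opens to 93 mm and grips with 3 to 60 N. Pads are 15 mm wide; open, the fingers measure 128 mm over their backs; the gripper's body (75 mm by 188 mm) begins 65 mm behind the grasp point.
Start: joints at [-71.471, 7.471, 85.268, -0, 87.261, -4.893], TCP at [0.239, -0.551, 0.219] pointing down, gripper open.
Joint ranges: [-169.43, 169.43], [-51.17, 129.36], [1.28, 143.12], [-76.62, 256.62], [0, 156.53], [-152.29, 152.29]. Speed limits (degrees/s): [136.94, 136.94, 159.86, 180, 180, 180].

### API

Orientations are given as [roll, pitch, yaw] about the fixed x, y, z axes, in that order (R = Rz(yaw) Ry(pitch) Rx(roll)).
In Python, from station import r gives the robot as it stands.
- The arm moves only by the tool servo_tool, never from a script. Its argument "rows" is a list of rows, each an object of numbers: "dx", "dy", "dz": the shift along the world's x, y, z in cm; "rx", "ry", "rz": the turn, a rotation vector about the world's x, y, z in degrees; "jaw": the finger opening in cm, from 0 to 9.3. A call has 1 to 8 rows; each row is the pose to reach, as a shift and turn from the pose commanded when the call began; what a row does not reach only later rows make up. A row lasts 1/12 s, in which the tool goes at most 41.7 mm and 7.16 degrees, less where a joint would pass 70% of its speed; a pose out of reach is approached as far as the arm can. A call with a gripper value outside its range is refused whole. The fingers move at their own pace and stop on an object; "newtons" is the grip in N (left out, the last holds). Time passes only in rows, so rows that repeat a pose let the fingers close. It gives the time, the measured TCP pose, the force, the opening and the grip force at its end, in the units of the state.
- r.sense(): the state, without advancing time (a new reading comes with each control period).
- r.snapshot(name): name is "side" or "top" or "wrist"; returns the picture (420x560x3 uint8, red, green, blue); there is no depth.
- r.calibration(name): a dict with "fx", "fy", "cx", "cy" (pixels), "T" (4x4, takes a point from camera to world coordinates); the wrist camera has in their place "hand_eye" (4x4, takes a point from camera to tool coordinates, whose origin is the TCP and whose axes are the flange's). Camera axes: x right, y up, looking along -z (the intrinsics and any distortion apply to the point x, -y, -z); pixel columns grow to the right and rows downward; lengths in m; the calibration is good to about 2 mm. A picture is of the moment at which its call begins: read the wrist's pose just before it. calibration takes no time and is no camera call.
- r.job_done(): hands the job in; it is judged then, once.
The state is a dict: "time_s": time; "joint_pos": joint angles; "dq": joint speeds; "joint_efforts": joint torques, N m; "tcp_pos": TCP position; "tcp_rot": TCP orientation; "ft_force": force on the tool from outside, world axes, zero at the start; "moment": the same for the moment, N m; "width": opening from 0.0 (shut) to 1.0 (fully open); "grasp_force": force on a finger pad.
Only numpy, scipy, OpenCV 4.12 (cv2) and the standard library are available. Lean on these libraries where they do the work, as an engineer would, in place of code of your own. Each camera call takes 0.05 s, during which the arm holds its last target. There are 200 camera calls.

### The job

Sort the four folding knives lying on the blue mat into the three trays by handle material, whatever their size: each goes into the tray that already holds a knife with the same handle (brown walnut, black, or white bone). Lay each one gently down flat on the tray floor, side by side and in line with the knife already there and not touching any other knife. Leave the three knives already in the trays as they lie.

Things in the scene. Friction and masses are not known exactly. Their poses are not given: they have to be found in the camera images.
- walnut_large_mid (a point): Closed folding knife with a brown walnut handle and steel ends, 104 mm long, 26 mm wide, 14 mm thick, lying flat on its side on the blue mat (mat top 3 mm above the bench), loose; to be sorted. Site at its centre, half-way up; x along the knife, y across its width, z up. Ends are rounded, long sides parallel; long axis within 40 degrees of world x at the start. 40 to 130 g.
- walnut_small_mid (a point): Closed folding knife with a brown walnut handle and steel ends, 84 mm long, 22 mm wide, 13 mm thick, lying flat on its side on the blue mat (mat top 3 mm above the bench), loose; to be sorted. Site at its centre, half-way up; x along the knife, y across its width, z up. Ends are rounded, long sides parallel; long axis within 40 degrees of world x at the start. 40 to 130 g.
- black_large_mid (a point): Closed folding knife with a black handle and steel ends, 104 mm long, 26 mm wide, 14 mm thick, lying flat on its side on the blue mat (mat top 3 mm above the bench), loose; to be sorted. Site at its centre, half-way up; x along the knife, y across its width, z up. Ends are rounded, long sides parallel; long axis within 40 degrees of world x at the start. 40 to 130 g.
- bone_small_mid (a point): Closed folding knife with a cream-white bone handle and steel ends, 84 mm long, 22 mm wide, 13 mm thick, lying flat on its side on the blue mat (mat top 3 mm above the bench), loose; to be sorted. Site at its centre, half-way up; x along the knife, y across its width, z up. Ends are rounded, long sides parallel; long axis within 40 degrees of world x at the start. 40 to 130 g.
- tray_yellow: Open cardboard tray fixed to the bench, yellow tape round its rim, grey floor, one walnut-handled knife lying in it at the start. Inside 134 mm (x) by 196 mm (y), walls 5 mm thick, rim 34 mm above the bench, floor 5 mm thick. Origin at the centre of its underside, level with the bench top; x along its short side (the way its knife lies), y along its long side, z up. The two walnut knives go here.
- tray_green: Open cardboard tray fixed to the bench, green tape round its rim, grey floor, one black-handled knife lying in it at the start. Inside 134 mm (x) by 196 mm (y), walls 5 mm thick, rim 34 mm above the bench, floor 5 mm thick. Origin at the centre of its underside, level with the bench top; x along its short side (the way its knife lies), y along its long side, z up. The black knife goes here.
- tray_red: Open cardboard tray fixed to the bench, red tape round its rim, grey floor, one bone-handled knife lying in it at the start. Inside 134 mm (x) by 196 mm (y), walls 5 mm thick, rim 34 mm above the bench, floor 5 mm thick. Origin at the centre of its underside, level with the bench top; x along its short side (the way its knife lies), y along its long side, z up. The bone knife goes here.
- tray_walnut_mid (a point): Closed folding knife with a brown walnut handle and steel ends, 104 mm long, 26 mm wide, 14 mm thick, loose, already lying flat in the yellow-rimmed tray, lengthwise along the tray's x, about 60 mm to the -y side of the tray's middle; to be left there. Site at its centre, half-way up; x along the knife, y across its width, z up. 
- tray_black_mid (a point): Closed folding knife with a black handle and steel ends, 84 mm long, 22 mm wide, 13 mm thick, loose, already lying flat in the green-rimmed tray, lengthwise along the tray's x, about the tray's middle (up to 45 mm to either side of it); to be left there. Site at its centre, half-way up; x along the knife, y across its width, z up. 
- tray_bone_mid (a point): Closed folding knife with a cream-white bone handle and steel ends, 104 mm long, 26 mm wide, 14 mm thick, loose, already lying flat in the red-rimmed tray, lengthwise along the tray's x, about 60 mm to the +y side of the tray's middle; to be left there. Site at its centre, half-way up; x along the knife, y across its width, z up. 
Things that resemble listed ones, but are neither listed nor needed, are in the scene too. What is shaped like the part that bears walnut_large_mid but purple or turquoise is not meant.

How it is judged (in metres and radians):
At the end, for the whole second after the job is handed in: Each knife lies at rest, flat (8 deg, 4 mm) on the floor of its kind's tray, along the tray's x within 15 deg, within 30 mm (x) and 90 mm (y) of its middle, not pressing on another knife; the three in the trays at the start are at rest within 15 mm of where they lay and in line within 15 deg (x of walnut_large_mid in the frame of tray_yellow between -0.03 and 0.03 m and y of walnut_large_mid in the frame of tray_yellow between -0.09 and 0.09 m and z of walnut_large_mid in the frame of tray_yellow between 0 and 0.016 m and angle between the z axis of each of walnut_large_mid, walnut_small_mid and the z axis of tray_yellow, either way round below 0.14 rad and angle between the x axis of each of walnut_large_mid, walnut_small_mid, tray_walnut_mid and the x axis of tray_yellow, either way round below 0.26 rad and linear speed of each of walnut_large, walnut_small, black_large, bone_small, tray_walnut, tray_black, tray_bone below 0.01 m/s and contact force between each of walnut_large, walnut_small and tray_walnut below 0.02 N and x of walnut_small_mid in the frame of tray_yellow between -0.03 and 0.03 m and y of walnut_small_mid in the frame of tray_yellow between -0.09 and 0.09 m and z of walnut_small_mid in the frame of tray_yellow between 0 and 0.0155 m and x of black_large_mid in the frame of tray_green between -0.03 and 0.03 m and y of black_large_mid in the frame of tray_green between -0.09 and 0.09 m and z of black_large_mid in the frame of tray_green between 0 and 0.016 m and angle between the z axis of black_large_mid and the z axis of tray_green, either way round below 0.14 rad and angle between the x axis of each of black_large_mid, tray_black_mid and the x axis of tray_green, either way round below 0.26 rad and contact force between black_large and tray_black below 0.02 N and x of bone_small_mid in the frame of tray_red between -0.03 and 0.03 m and y of bone_small_mid in the frame of tray_red between -0.09 and 0.09 m and z of bone_small_mid in the frame of tray_red between 0 and 0.0155 m and angle between the z axis of bone_small_mid and the z axis of tray_red, either way round below 0.14 rad and angle between the x axis of each of bone_small_mid, tray_bone_mid and the x axis of tray_red, either way round below 0.26 rad and contact force between bone_small and tray_bone below 0.02 N and contact force between walnut_large and walnut_small below 0.02 N and distance of each of tray_walnut_mid, tray_black_mid, tray_bone_mid from where it was at the start of the episode below 0.015 m); the robot touches nothing.
It fails at once if a knife is dropped or flung down (faster than 0.9 m/s when less than 60 mm above the bench: a fall of more than about 4 cm) ((height (world z) of walnut_large_mid below 0.06 m and linear speed of walnut_large above 0.9 m/s) or (height (world z) of walnut_small_mid below 0.06 m and linear speed of walnut_small above 0.9 m/s) or (height (world z) of black_large_mid below 0.06 m and linear speed of black_large above 0.9 m/s) or (height (world z) of bone_small_mid below 0.06 m and linear speed of bone_small above 0.9 m/s)).
It also fails if it takes over 102 s, if anything falls off the work surface, if the arm or the gripper's body presses on something with over 40 N, if the wrist force passes 120 N, or if a joint passes its speed limit or range.

## Working session

There is one attempt and no reset: what is moved stays moved. The work goes in short steps, Python scripts to look and compute and a tool call to move; the robot and the scene stay as the last step left them, time stands still between calls to the robot, and variables do not carry over. Pictures are saved under pics/ and viewed, at most 14 in all, crops included, and the job is handed in when it is done.

Besides the shell and the picture viewer there is one more tool, called as name(argument=value, ...), one argument or row to a line, values as JSON. servo_tool: Moves the arm, as the interface text tells. Its arguments: {"type":"object","properties":{"rows":{"type":"array","items":{"type":"object","properties":{"dx":{"type":"number"},"dy":{"type":"number"},"dz":{"type":"number"},"rx":{"type":"number"},"ry":{"type":"number"},"rz":{"type":"number"},"jaw":{"type":"number"}}}},"newtons":{"type":"number"}},"required":["rows"]}

```bash
mkdir -p pics; ls; python3 - <<'E'
from station import r
import cv2
for n in("top","side"):
    im=r.snapshot(n); cv2.imwrite(f"pics/{n}0.png",im[:,:,::-1]); c=r.calibration(n); print(n,c)
print(r.sense())
E
```

```text
pics
top {'fx': 543.267447740526, 'fy': 543.267447740526, 'cx': 278.6399975414798, 'cy': 205.98446431191513, 'T': array([[ 0.01688419,  0.99586105, -0.08930678,  0.30293573],
       [-0.99984237,  0.01632587, -0.00697847, -0.19950198],
       [-0.00549157,  0.08941052,  0.99597972,  1.61073861],
       [ 0.        ,  0.        ,  0.        ,  1.        ]])}
side {'fx': 404.13504468334617, 'fy': 404.13504468334617, 'cx': 277.9370401134707, 'cy': 201.267954320367, 'T': array([[-0.69890423,  0.39099737, -0.59887723, -0.41815618],
       [-0.71496756, -0.40398389,  0.57062983,  0.62944295],
       [-0.01882199,  0.82699339,  0.56189649,  0.82054221],
       [ 0.        ,  0.        ,  0.        ,  1.        ]])}
{'time_s': 0.1, 'joint_pos': array([-7.14697856e+01,  7.51023627e+00,  8.53224772e+01, -1.54521872e-03,
        8.72618297e+01, -4.89325447e+00]), 'dq': array([-0.12535225, -0.07997982, -0.20846822,  0.04608944, -0.00614701,
       -0.09870949]), 'joint_efforts': array([ 1.52084809e-03, -5.61340821e+01, -4.93095052e+01,  7.70611363e-02,
        2.91983318e-02, -5.56491318e-05]), 'tcp_pos': array([ 0.23836047, -0.55006464,  0.21770342]), 'tcp_rot': array([-1.79905670e+02, -6.52678439e-03,  2.34235386e+01]), 'ft_force': array([ 0.0864553 ,  0.90910817, -0.01901527]), 'moment': array([0.03024921, 0.01380948, 0.04119758]), 'grasp_force': 0.0, 'width': 1.0030528456509002}
```

View pics/top0.png

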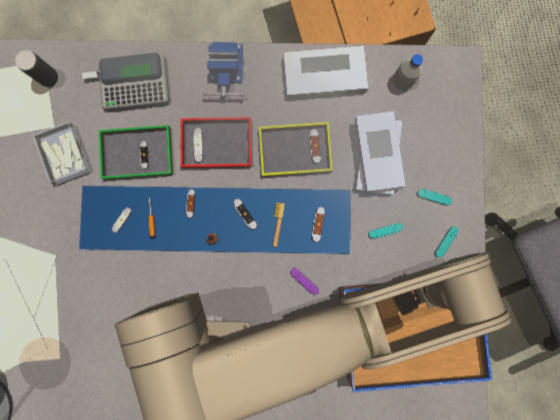

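```bash
cat > h.py <<'E'
import numpy as np, cv2
from station import r
from scipy.spatial.transform import Rotation as Ro
def cam(name):
    c=r.calibration(name)
    if name=="wrist":
        s=r.sense(); M=np.eye(4); M[:3,:3]=Ro.from_euler('xyz',s['tcp_rot'],degrees=True).as_matrix(); M[:3,3]=s['tcp_pos']
        c['T']=M@c['hand_eye']
    return c
def ray(c,uv,z):
    uv=np.atleast_2d(np.asarray(uv,float))
    d=np.c_[(uv[:,0]-c['cx'])/c['fx'],-(uv[:,1]-c['cy'])/c['fy'],-np.ones(len(uv))]@c['T'][:3,:3].T
    o=c['T'][:3,3]; return (o+d*((z-o[2])/d[:,2])[:,None])[:,:2]
def rect(P):  # metric min-area rect: centre, long axis angle (deg from x), size, in mm
    (x,y),(w,h),a=cv2.minAreaRect((P*1000).astype(np.float32))
    if w<h: w,h,a=h,w,a+90
    return np.round([x,y,(a+90)%180-90,w,h],1)
E
python3 - <<'E'
from h import *
c=cam("top"); print(r.calibration("wrist"))
im=cv2.imread("pics/top0.png"); hsv=cv2.cvtColor(im,cv2.COLOR_BGR2HSV)
for n,(lo,hi),x in(("green",(45,80),(95,178)),("red",(170,180),(176,256)),("yellow",(22,36),(255,338))):
    m=cv2.inRange(hsv,(lo,100,60),(hi,255,255)); m[:,:x[0]]=0; m[:,x[1]:]=0; m[:110]=0; m[184:]=0
    v,u=np.nonzero(m); print(n,rect(ray(c,np.c_[u,v],.034)))
blue=cv2.inRange(hsv,(95,120,40),(125,255,255)); 
for n,(u0,v0) in dict(bone_s=(121,219),wal_s=(191,203),blk=(245,213),wal_l=(318,224)).items():
    m=np.zeros_like(blue); s=np.s_[v0-20:v0+21,u0-17:u0+18]; m[s]=255-blue[s]
    k,l,st,ce=cv2.connectedComponentsWithStats(m); i=1+st[1:,4].argmax()
    v,u=np.nonzero(l==i); print(n,rect(ray(c,np.c_[u,v],.014)),ce[i])
for n,(u0,v0) in dict(tblk=(144,154),tbone=(198,144),twal=(315,146)).items():
    print(n,ray(c,(u0,v0),.014)*1000)
E
```

```text
{'fx': 304.6095488466662, 'fy': 304.6095488466662, 'cx': 283.3358600903657, 'cy': 206.11288876699425, 'hand_eye': array([[ 1.04818204e-03,  9.60729711e-01,  2.77483915e-01,
         7.73367798e-02],
       [ 9.99999337e-01, -1.13951771e-03,  1.67891423e-04,
         1.56475556e-03],
       [ 4.77496113e-04,  2.77483555e-01, -9.60730268e-01,
        -1.65066230e-01],
       [ 0.00000000e+00,  0.00000000e+00,  0.00000000e+00,
         1.00000000e+00]])}
green [597.8 238.  -84.8 209.3 146.7]
red [563.9  68.1   0.    0.    0. ]
yellow [ 613.9 -233.1  -85.   208.   148. ]
bone_s [398.3 275.5 -31.7  86.6  27.4] [121.09055118 219.59448819]
wal_s [458.3  71.7   0.9 104.  101.1] [190.49643705 195.52019002]
blk [421.3 -87.1  35.4 106.8  30.3] [244.27245509 213.93113772]
wal_l [ 395.4 -304.    -8.9  108.1   31.9] [317.88346883 223.76422764]
tblk [[595.08258336 215.5835176 ]]
tbone [[627.84607401  55.42313545]]
twal [[ 627.29964349 -293.6038781 ]]
```

```bash
python3 - <<'E'
from h import *
im=cv2.imread("pics/top0.png")[120:250,75:355]; cv2.imwrite("pics/crop1.png",cv2.resize(im,None,fx=2.8,fy=2.8,interpolation=cv2.INTER_CUBIC))
E
```

```text
(no output)
```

View pics/crop1.png

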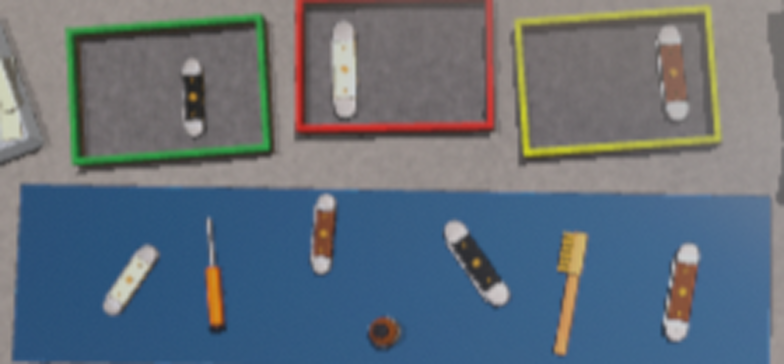

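servo_tool(
  rows=[
    {"dx": 15.7,"dy": 24.6,"dz": -6,"rz": -32},
    {"dx": 15.7,"dy": 24.6,"dz": -6,"rz": -32},
    {"dx": 15.7,"dy": 24.6,"dz": -6,"rz": -32},
    {"dx": 15.7,"dy": 24.6,"dz": -6,"rz": -32},
    {"dx": 15.7,"dy": 24.6,"dz": -6,"rz": -32},
    {"dx": 15.7,"dy": 24.6,"dz": -6,"rz": -32},
    {"dx": 15.7,"dy": 24.6,"dz": -6,"rz": -32},
    {"dx": 15.7,"dy": 24.6,"dz": -6,"rz": -32},
  ],
)

```text
$.rows[0]: bad value
```

servo_tool(
  rows=[
    {},
    {},
    {},
  ],
)

```text
$.rows[0]: bad value
```

```bash
python3 - <<'E'
from h import *
c=cam("top"); im=cv2.imread("pics/top0.png"); hsv=cv2.cvtColor(im,cv2.COLOR_BGR2HSV)
m=cv2.inRange(hsv,(0,130,90),(8,255,255))|cv2.inRange(hsv,(172,130,90),(180,255,255)); m[:,:176]=0; m[:,256:]=0; m[:110]=0; m[184:]=0
v,u=np.nonzero(m); print("red",rect(ray(c,np.c_[u,v],.034)))
print("wal_s",ray(c,(190.3,203.2),.014))
w=cam("wrist"); im=r.snapshot("wrist"); cv2.imwrite("pics/w1.png",im[:,:,::-1]); s=r.sense(); print(s['tcp_pos'],s['tcp_rot'],s['time_s'])
E
```

```text
red [629.8   1.2 -88.8 204.3 146.7]
wal_s [[0.45009194 0.07283992]]
[ 0.23838288 -0.55014415  0.21784844] [-1.79919139e+02 -5.46652142e-03  2.34222177e+01] 0.15
```

View pics/w1.png

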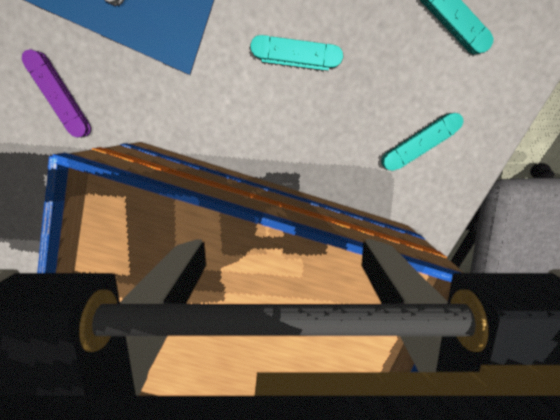

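servo_tool(
  rows=[
    {"dx": 15.7,"dy": 24.6,"dz": 0,"rx": 0,"ry": 0,"rz": -32,"jaw": 9.3},
    {"dx": 15.7,"dy": 24.6,"dz": 0,"rx": 0,"ry": 0,"rz": -32,"jaw": 9.3},
    {"dx": 15.7,"dy": 24.6,"dz": 0,"rx": 0,"ry": 0,"rz": -32,"jaw": 9.3},
    {"dx": 15.7,"dy": 24.6,"dz": 0,"rx": 0,"ry": 0,"rz": -32,"jaw": 9.3},
    {"dx": 15.7,"dy": 24.6,"dz": -6,"rx": 0,"ry": 0,"rz": -32,"jaw": 6},
    {"dx": 15.7,"dy": 24.6,"dz": -6,"rx": 0,"ry": 0,"rz": -32,"jaw": 6},
    {"dx": 15.7,"dy": 24.6,"dz": -6,"rx": 0,"ry": 0,"rz": -32,"jaw": 6},
    {"dx": 15.7,"dy": 24.6,"dz": -6,"rx": 0,"ry": 0,"rz": -32,"jaw": 6},
  ],
)

```text
time_s: 0.82
tcp_pos: [0.3962, -0.3, 0.1559]
tcp_rot: [-179.8, 0.1, -8.5]
ft_force: [-0.8, 0.2, 0.1]
width: 0.764
grasp_force: 0.0
```

servo_tool(
  rows=[
    {"dx": 0,"dy": 0,"dz": 0,"rx": 0,"ry": 0,"rz": 0,"jaw": 6},
    {"dx": 0,"dy": 0,"dz": 0,"rx": 0,"ry": 0,"rz": 0,"jaw": 6},
    {"dx": 0,"dy": 0,"dz": 0,"rx": 0,"ry": 0,"rz": 0,"jaw": 6},
  ],
)

```text
time_s: 1.07
tcp_pos: [0.3954, -0.3054, 0.1592]
tcp_rot: [180.0, -0.0, -8.6]
ft_force: [0.8, -0.5, -0.4]
width: 0.65
grasp_force: 0.0
```

```bash
python3 - <<'E'
from h import *
w=cam("wrist"); im=r.snapshot("wrist"); cv2.imwrite("pics/w2.png",im[:,:,::-1]); s=r.sense(); print(s['tcp_pos'],s['tcp_rot'],s['time_s'],s['ft_force'])
np.save("w2T.npy",w['T'])
E
```

```text
[ 0.39539853 -0.30579775  0.15945816] [ 1.79937710e+02 -4.60348068e-02 -8.62085760e+00] 1.1167 [0.11545569 0.01265552 0.01977001]
```

View pics/w2.png

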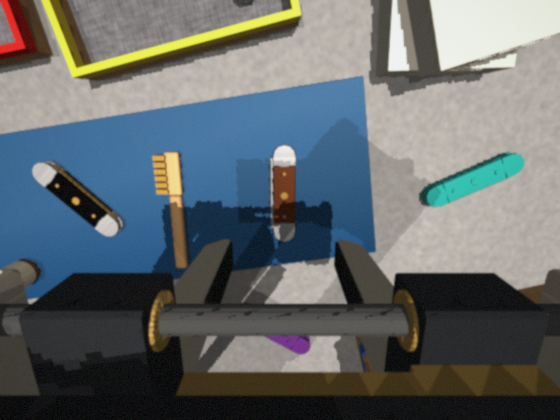

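```bash
cat >> h.py <<'E'
def knife(c,im,u0,v0,u1,v1,z):  # im RGB; biggest non-blue blob in box
    hsv=cv2.cvtColor(im,cv2.COLOR_RGB2HSV)[v0:v1,u0:u1]
    m=cv2.morphologyEx(255-cv2.inRange(hsv,(92,90,10),(130,255,255)),cv2.MORPH_OPEN,np.ones((5,5),np.uint8))
    k,l,st,ce=cv2.connectedComponentsWithStats(m); v,u=np.nonzero(l==1+st[1:,4].argmax())
    return rect(ray(c,np.c_[u+u0,v+v0],z)),(u.min()+u0,u.max()+u0,v.min()+v0,v.max()+v0)
E
python3 - <<'E'
from h import *
w=cam("wrist"); w['T']=np.load("w2T.npy"); im=cv2.imread("pics/w2.png")[:,:,::-1].copy()
print(knife(w,im,235,130,330,245,.015)); print(knife(w,im,20,145,140,250,.015))
hsv=cv2.cvtColor(im,cv2.COLOR_RGB2HSV)
print(hsv[150:245:10,284].tolist()); print(hsv[195,262:304:3].tolist())
E
```

```text
(array([ 396.6, -305.6,   -7.9,  104.3,   26.9]), (np.int64(269), np.int64(295), np.int64(144), np.int64(241)))
(array([424.4, -93.3,  36. , 105. ,  31.7]), (np.int64(32), np.int64(123), np.int64(161), np.int64(236)))
[[13, 8, 236], [15, 7, 228], [9, 173, 115], [9, 169, 115], [10, 175, 111], [13, 179, 108], [9, 199, 41], [11, 242, 39], [10, 11, 70], [0, 0, 88]]
[[104, 156, 129], [104, 154, 129], [104, 149, 125], [15, 7, 155], [9, 165, 93], [10, 172, 111], [16, 176, 135], [19, 162, 190], [19, 164, 184], [10, 173, 115], [10, 180, 109], [112, 74, 93], [105, 150, 129], [105, 153, 127]]
```

servo_tool(
  rows=[
    {"dx": 0.1,"dy": 0,"dz": -4,"rx": 0,"ry": 0,"rz": 0.5,"jaw": 5},
    {"dx": 0.1,"dy": 0,"dz": -8,"rx": 0,"ry": 0,"rz": 0.5,"jaw": 5},
    {"dx": 0.1,"dy": 0,"dz": -12,"rx": 0,"ry": 0,"rz": 0.5,"jaw": 5},
    {"dx": 0.1,"dy": 0,"dz": -14,"rx": 0,"ry": 0,"rz": 0.5,"jaw": 5},
    {"dx": 0.1,"dy": 0,"dz": -15,"rx": 0,"ry": 0,"rz": 0.5,"jaw": 5},
    {"dx": 0.1,"dy": 0,"dz": -15.3,"rx": 0,"ry": 0,"rz": 0.5,"jaw": 5},
    {"dx": 0.1,"dy": 0,"dz": -15.3,"rx": 0,"ry": 0,"rz": 0.5,"jaw": 5},
    {"dx": 0.1,"dy": 0,"dz": -15.3,"rx": 0,"ry": 0,"rz": 0.5,"jaw": 5},
  ],
)

```text
time_s: 1.78
tcp_pos: [0.3976, -0.3063, 0.0077]
tcp_rot: [179.9, -0.1, -8.1]
ft_force: [0.2, 0.5, -0.3]
width: 0.532
grasp_force: 0.0
```

servo_tool(
  newtons=25,
  rows=[
    {"dx": 0,"dy": 0,"dz": -0.1,"rx": 0,"ry": 0,"rz": 0,"jaw": 1.5},
    {"dx": 0,"dy": 0,"dz": -0.1,"rx": 0,"ry": 0,"rz": 0,"jaw": 1.5},
    {"dx": 0,"dy": 0,"dz": -0.1,"rx": 0,"ry": 0,"rz": 0,"jaw": 1.5},
    {"dx": 0,"dy": 0,"dz": -0.1,"rx": 0,"ry": 0,"rz": 0,"jaw": 1.5},
    {"dx": 0,"dy": 0,"dz": -0.1,"rx": 0,"ry": 0,"rz": 0,"jaw": 1.5},
    {"dx": 0,"dy": 0,"dz": -0.1,"rx": 0,"ry": 0,"rz": 0,"jaw": 1.5},
    {"dx": 0,"dy": 0,"dz": -0.1,"rx": 0,"ry": 0,"rz": 0,"jaw": 1.5},
    {"dx": 0,"dy": 0,"dz": -0.1,"rx": 0,"ry": 0,"rz": 0,"jaw": 1.5},
  ],
)

```text
time_s: 2.45
tcp_pos: [0.397, -0.3049, 0.0053]
tcp_rot: [180.0, -0.0, -8.1]
ft_force: [-1.4, 0.8, 5.7]
width: 0.275
grasp_force: 25.0
```

servo_tool(
  rows=[
    {"dx": 0,"dy": 0,"dz": 2,"rx": 0,"ry": 0,"rz": 0,"jaw": 1.5},
    {"dx": 0,"dy": 0,"dz": 5,"rx": 0,"ry": 0,"rz": 0,"jaw": 1.5},
    {"dx": 0,"dy": 0,"dz": 9,"rx": 0,"ry": 0,"rz": 0,"jaw": 1.5},
    {"dx": 3,"dy": 1,"dz": 11,"rx": 0,"ry": 0,"rz": 3,"jaw": 1.5},
    {"dx": 7,"dy": 2,"dz": 12,"rx": 0,"ry": 0,"rz": 6,"jaw": 1.5},
    {"dx": 11,"dy": 3.3,"dz": 12,"rx": 0,"ry": 0,"rz": 9,"jaw": 1.5},
    {"dx": 15,"dy": 4.6,"dz": 12,"rx": 0,"ry": 0,"rz": 13,"jaw": 1.5},
    {"dx": 18.5,"dy": 5.7,"dz": 12,"rx": 0,"ry": 0,"rz": 13,"jaw": 1.5},
  ],
)

```text
time_s: 3.12
tcp_pos: [0.5836, -0.2465, 0.1248]
tcp_rot: [180.0, -0.0, 5.2]
ft_force: [-0.4, 0.1, -1.7]
width: 0.281
grasp_force: 25.0
```

servo_tool(
  rows=[
    {"dx": 3,"dy": 1,"dz": 0,"rx": 0,"ry": 0,"rz": 0,"jaw": 1.5},
    {"dx": 3.2,"dy": 1,"dz": 0,"rx": 0,"ry": 0,"rz": 0,"jaw": 1.5},
    {"dx": 3.2,"dy": 1,"dz": 0,"rx": 0,"ry": 0,"rz": 0,"jaw": 1.5},
    {"dx": 3.2,"dy": 1,"dz": 0,"rx": 0,"ry": 0,"rz": 0,"jaw": 1.5},
  ],
)

```text
time_s: 3.45
tcp_pos: [0.6128, -0.2374, 0.1237]
tcp_rot: [-180.0, 0.1, 5.0]
ft_force: [0.6, -0.3, -0.5]
width: 0.278
grasp_force: 25.0
```

```bash
python3 - <<'E'
from h import *
w=cam("wrist"); im=r.snapshot("wrist"); cv2.imwrite("pics/w3.png",im[:,:,::-1]); s=r.sense(); print(s['tcp_pos'],s['tcp_rot'],s['time_s'],s['ft_force'],s['width'])
np.save("w3T.npy",w['T'])
E
```

```text
[ 0.6124323  -0.23783839  0.12406599] [-1.79979138e+02  7.89855388e-02  4.90247242e+00] 3.5 [ 0.20031247 -0.39084871 -0.91817833] 0.2768210980618571
```

View pics/w3.png

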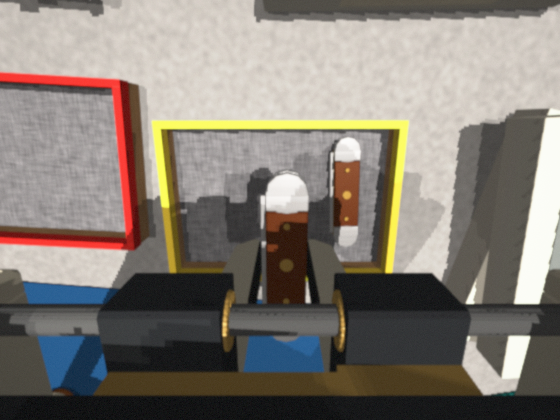

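```bash
python3 - <<'E'
from h import *
w=cam("wrist"); w['T']=np.load("w3T.npy")
print(ray(w,[(153,122),(408,122)],.034)*1000); print(ray(w,[(347,138),(348,246),(346,193)],.019)*1000)
print(ray(w,[(286,173)],.12)*1000)
E
```

```text
[[ 678.07538148 -127.5087866 ]
 [ 696.05138898 -332.23583486]]
[[ 678.58341777 -288.2500285 ]
 [ 578.37823266 -303.93740957]
 [ 629.98264074 -294.4714452 ]]
[[ 661.20074585 -236.07352201]]
```

servo_tool(
  rows=[
    {"dx": 0.3,"dy": -0.2,"dz": -3,"rx": 0,"ry": 0,"rz": 0,"jaw": 1.5},
    {"dx": 0.3,"dy": -0.2,"dz": -6,"rx": 0,"ry": 0,"rz": 0,"jaw": 1.5},
    {"dx": 0.3,"dy": -0.2,"dz": -9,"rx": 0,"ry": 0,"rz": 0,"jaw": 1.5},
    {"dx": 0.3,"dy": -0.2,"dz": -10.5,"rx": 0,"ry": 0,"rz": 0,"jaw": 1.5},
    {"dx": 0.3,"dy": -0.2,"dz": -11.2,"rx": 0,"ry": 0,"rz": 0,"jaw": 1.5},
    {"dx": 0.3,"dy": -0.2,"dz": -11.5,"rx": 0,"ry": 0,"rz": 0,"jaw": 1.5},
    {"dx": 0.3,"dy": -0.2,"dz": -11.6,"rx": 0,"ry": 0,"rz": 0,"jaw": 1.5},
    {"dx": 0.3,"dy": -0.2,"dz": -11.6,"rx": 0,"ry": 0,"rz": 0,"jaw": 1.5},
  ],
)

```text
time_s: 4.17
tcp_pos: [0.6176, -0.2404, 0.0106]
tcp_rot: [179.9, -0.1, 4.9]
ft_force: [0.1, 1.1, -0.0]
width: 0.274
grasp_force: 25.0
```

servo_tool(
  rows=[
    {"dx": 0,"dy": 0,"dz": 0,"rx": 0,"ry": 0,"rz": 0,"jaw": 1.5},
    {"dx": 0,"dy": 0,"dz": 0,"rx": 0,"ry": 0,"rz": 0,"jaw": 1.5},
  ],
)

```text
time_s: 4.33
tcp_pos: [0.6178, -0.2401, 0.0105]
tcp_rot: [179.9, -0.1, 4.9]
ft_force: [-0.5, 0.1, -0.6]
width: 0.278
grasp_force: 25.0
```

servo_tool(
  rows=[
    {"dx": 0,"dy": 0,"dz": -0.1,"rx": 0,"ry": 0,"rz": 0,"jaw": 1.5},
    {"dx": 0,"dy": 0,"dz": -0.2,"rx": 0,"ry": 0,"rz": 0,"jaw": 1.5},
    {"dx": 0,"dy": 0,"dz": -0.2,"rx": 0,"ry": 0,"rz": 0,"jaw": 1.5},
    {"dx": 0,"dy": 0,"dz": -0.2,"rx": 0,"ry": 0,"rz": 0,"jaw": 1.5},
  ],
)

```text
time_s: 4.67
tcp_pos: [0.6171, -0.2398, 0.0074]
tcp_rot: [180.0, -0.1, 4.9]
ft_force: [0.6, -0.1, 3.4]
width: 0.278
grasp_force: 25.0
```

Contact. Release narrowly, then rise.

servo_tool(
  rows=[
    {"dx": 0,"dy": 0,"dz": 0,"rx": 0,"ry": 0,"rz": 0,"jaw": 3.4},
    {"dx": 0,"dy": 0,"dz": 0,"rx": 0,"ry": 0,"rz": 0,"jaw": 3.4},
    {"dx": 0,"dy": 0,"dz": 0,"rx": 0,"ry": 0,"rz": 0,"jaw": 3.4},
    {"dx": 0,"dy": 0,"dz": 1,"rx": 0,"ry": 0,"rz": 0,"jaw": 3.4},
    {"dx": 0,"dy": 0,"dz": 3,"rx": 0,"ry": 0,"rz": 0,"jaw": 3.4},
    {"dx": 0,"dy": 0,"dz": 6,"rx": 0,"ry": 0,"rz": 0,"jaw": 3.4},
    {"dx": 0,"dy": 0,"dz": 10,"rx": 0,"ry": 0,"rz": 0,"jaw": 3.4},
    {"dx": 0,"dy": 0,"dz": 13,"rx": 0,"ry": 0,"rz": 0,"jaw": 3.4},
  ],
)

```text
time_s: 5.33
tcp_pos: [0.6167, -0.2396, 0.1398]
tcp_rot: [180.0, -0.1, 4.9]
ft_force: [0.5, 1.0, 1.4]
width: 0.367
grasp_force: 0.0
```

servo_tool(
  rows=[
    {"dx": 0,"dy": 0,"dz": 2,"rx": 0,"ry": 0,"rz": 0,"jaw": 4.5},
    {"dx": 0,"dy": 0,"dz": 2,"rx": 0,"ry": 0,"rz": 0,"jaw": 4.5},
    {"dx": 0,"dy": 0,"dz": 2,"rx": 0,"ry": 0,"rz": 0,"jaw": 4.5},
  ],
)

```text
time_s: 5.58
tcp_pos: [0.6177, -0.2401, 0.1594]
tcp_rot: [179.9, -0.2, 4.9]
ft_force: [0.6, 0.4, -1.2]
width: 0.475
grasp_force: 0.0
```

```bash
python3 - <<'E'
from h import *
w=cam("wrist"); im=r.snapshot("wrist"); cv2.imwrite("pics/w4.png",im[:,:,::-1]); s=r.sense(); print(s['tcp_pos'],s['tcp_rot'],s['time_s'],s['ft_force'],s['width'])
np.save("w4T.npy",w['T'])
E
```

```text
[ 0.61656191 -0.23958768  0.15703971] [ 1.79980524e+02 -3.12399707e-02  4.92154102e+00] 5.6333 [ 0.48330678 -0.04459682 -1.40063391] 0.48021914750422295
```

View pics/w4.png

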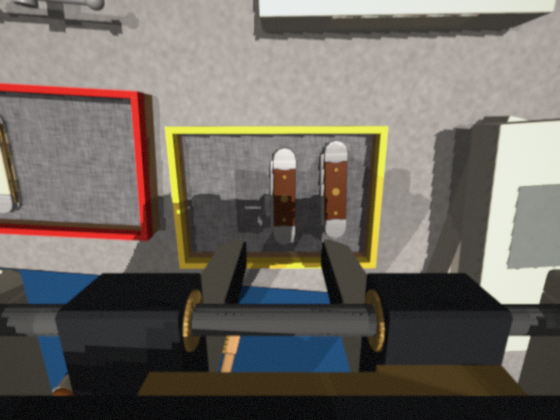

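servo_tool(
  rows=[
    {"dx": -16.7,"dy": 31.2,"dz": 0,"rx": 0,"ry": 0,"rz": -10,"jaw": 5},
    {"dx": -16.7,"dy": 31.2,"dz": 0,"rx": 0,"ry": 0,"rz": -10,"jaw": 5},
    {"dx": -16.7,"dy": 31.2,"dz": 0,"rx": 0,"ry": 0,"rz": -10,"jaw": 5},
    {"dx": -16.7,"dy": 31.2,"dz": 0,"rx": 0,"ry": 0,"rz": -10,"jaw": 5},
    {"dx": -16.7,"dy": 31.2,"dz": 0,"rx": 0,"ry": 0,"rz": -10,"jaw": 5},
    {"dx": -16.7,"dy": 31.2,"dz": 0,"rx": 0,"ry": 0,"rz": -10,"jaw": 5},
    {"dx": -16.7,"dy": 31.2,"dz": 0,"rx": 0,"ry": 0,"rz": -10,"jaw": 5},
    {"dx": -16.7,"dy": 31.2,"dz": 0,"rx": 0,"ry": 0,"rz": -10,"jaw": 5},
  ],
)

```text
time_s: 6.3
tcp_pos: [0.4564, 0.0557, 0.1544]
tcp_rot: [180.0, 0.2, -5.1]
ft_force: [0.7, 1.0, -0.3]
width: 0.536
grasp_force: 0.0
```

```bash
python3 -c "
from h import *
print(r.sense()['tcp_pos'])"
```

```text
[0.45644221 0.05567947 0.1543918 ]
```

servo_tool(
  rows=[
    {"dx": -1,"dy": 2,"dz": 0,"rx": 0,"ry": 0,"rz": 0,"jaw": 5},
    {"dx": -1,"dy": 2,"dz": 0,"rx": 0,"ry": 0,"rz": 0,"jaw": 5},
    {"dx": -1,"dy": 2,"dz": 0,"rx": 0,"ry": 0,"rz": 0,"jaw": 5},
    {"dx": -1,"dy": 2,"dz": 0,"rx": 0,"ry": 0,"rz": 0,"jaw": 5},
  ],
)

```text
time_s: 6.63
tcp_pos: [0.4486, 0.074, 0.1555]
tcp_rot: [180.0, 0.1, -5.0]
ft_force: [0.5, -0.5, 0.3]
width: 0.538
grasp_force: 0.0
```

```bash
python3 - <<'E'
from h import *
w=cam("wrist"); im=r.snapshot("wrist"); cv2.imwrite("pics/w5.png",im[:,:,::-1]); s=r.sense(); print(s['tcp_pos'],s['tcp_rot'],s['time_s'],s['ft_force'],s['width'])
np.save("w5T.npy",w['T'])
print(knife(w,im,235,130,330,245,.015))
E
```

```text
[0.44900862 0.07362623 0.15573418] [ 1.79966936e+02  8.44402490e-02 -5.10516916e+00] 6.6833 [0.40988588 0.51400736 0.74321963] 0.5368844488086648
(array([452.1,  72.9,  -3. ,  83.9,  22.8]), (np.int64(271), np.int64(294), np.int64(152), np.int64(231)))
```

View pics/w5.png

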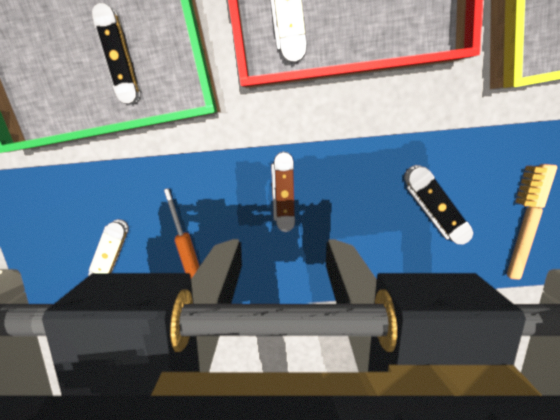

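servo_tool(
  rows=[
    {"dx": 0.3,"dy": -0.1,"dz": -4,"rx": 0,"ry": 0,"rz": 2,"jaw": 5},
    {"dx": 0.3,"dy": -0.1,"dz": -8,"rx": 0,"ry": 0,"rz": 2,"jaw": 5},
    {"dx": 0.3,"dy": -0.1,"dz": -11.5,"rx": 0,"ry": 0,"rz": 2,"jaw": 5},
    {"dx": 0.3,"dy": -0.1,"dz": -13.5,"rx": 0,"ry": 0,"rz": 2,"jaw": 5},
    {"dx": 0.3,"dy": -0.1,"dz": -14.5,"rx": 0,"ry": 0,"rz": 2,"jaw": 5},
    {"dx": 0.3,"dy": -0.1,"dz": -14.8,"rx": 0,"ry": 0,"rz": 2,"jaw": 5},
    {"dx": 0.3,"dy": -0.1,"dz": -15,"rx": 0,"ry": 0,"rz": 2,"jaw": 5},
    {"dx": 0.3,"dy": -0.1,"dz": -15,"rx": 0,"ry": 0,"rz": 2,"jaw": 4},
  ],
)

```text
time_s: 7.35
tcp_pos: [0.4535, 0.073, 0.0077]
tcp_rot: [-180.0, -0.1, -3.1]
ft_force: [0.5, -0.9, 0.1]
width: 0.501
grasp_force: 0.0
```

servo_tool(
  newtons=25,
  rows=[
    {"dx": 0,"dy": 0,"dz": 0,"rx": 0,"ry": 0,"rz": 0,"jaw": 1},
    {"dx": 0,"dy": 0,"dz": 0,"rx": 0,"ry": 0,"rz": 0,"jaw": 1},
    {"dx": 0,"dy": 0,"dz": 0,"rx": 0,"ry": 0,"rz": 0,"jaw": 1},
    {"dx": 0,"dy": 0,"dz": 0,"rx": 0,"ry": 0,"rz": 0,"jaw": 1},
    {"dx": 0,"dy": 0,"dz": 0,"rx": 0,"ry": 0,"rz": 0,"jaw": 1},
    {"dx": 0,"dy": 0,"dz": 0,"rx": 0,"ry": 0,"rz": 0,"jaw": 1},
    {"dx": 0,"dy": 0,"dz": 0,"rx": 0,"ry": 0,"rz": 0,"jaw": 1},
  ],
)

```text
time_s: 7.93
tcp_pos: [0.453, 0.0734, 0.0075]
tcp_rot: [-180.0, -0.1, -3.1]
ft_force: [-1.1, 0.8, 5.4]
width: 0.232
grasp_force: 25.0
```

servo_tool(
  rows=[
    {"dx": 0,"dy": 0,"dz": 2,"rx": 0,"ry": 0,"rz": 0,"jaw": 1},
    {"dx": 0,"dy": 0,"dz": 5,"rx": 0,"ry": 0,"rz": 0,"jaw": 1},
    {"dx": 0,"dy": 0,"dz": 9,"rx": 0,"ry": 0,"rz": 0,"jaw": 1},
    {"dx": 2,"dy": -3.2,"dz": 11,"rx": 0,"ry": 0,"rz": 2,"jaw": 1},
    {"dx": 4,"dy": -6.5,"dz": 11,"rx": 0,"ry": 0,"rz": 4,"jaw": 1},
    {"dx": 6,"dy": -10,"dz": 11,"rx": 0,"ry": 0,"rz": 6,"jaw": 1},
    {"dx": 8,"dy": -13.2,"dz": 11,"rx": 0,"ry": 0,"rz": 8,"jaw": 1},
    {"dx": 10,"dy": -16.5,"dz": 11,"rx": 0,"ry": 0,"rz": 8,"jaw": 1},
  ],
)

```text
time_s: 8.6
tcp_pos: [0.5529, -0.0933, 0.1167]
tcp_rot: [180.0, -0.0, 5.1]
ft_force: [0.6, 1.0, -1.0]
width: 0.229
grasp_force: 25.0
```

servo_tool(
  rows=[
    {"dx": 2,"dy": -3.2,"dz": 0,"rx": 0,"ry": 0,"rz": 0,"jaw": 1},
    {"dx": 4,"dy": -6.5,"dz": 0,"rx": 0,"ry": 0,"rz": 0,"jaw": 1},
    {"dx": 5.5,"dy": -9,"dz": 0,"rx": 0,"ry": 0,"rz": 0,"jaw": 1},
    {"dx": 5.8,"dy": -9.4,"dz": 0,"rx": 0,"ry": 0,"rz": 0,"jaw": 1},
    {"dx": 5.8,"dy": -9.4,"dz": 0,"rx": 0,"ry": 0,"rz": 0,"jaw": 1},
    {"dx": 5.8,"dy": -9.4,"dz": 0,"rx": 0,"ry": 0,"rz": 0,"jaw": 1},
  ],
)

```text
time_s: 9.1
tcp_pos: [0.6096, -0.1851, 0.1159]
tcp_rot: [-179.9, 0.1, 4.9]
ft_force: [0.7, 0.4, -1.3]
width: 0.23
grasp_force: 25.0
```

```bash
python3 - <<'E'
from h import *
w=cam("wrist"); im=r.snapshot("wrist"); cv2.imwrite("pics/w6.png",im[:,:,::-1]); s=r.sense(); print(s['tcp_pos'],s['tcp_rot'],s['time_s'],s['ft_force'],s['width'])
np.save("w6T.npy",w['T'])
E
```

```text
[ 0.60948597 -0.18452789  0.11601835] [-1.79938943e+02  7.32540761e-02  4.94734904e+00] 9.15 [ 0.64507254 -0.22209113 -0.67313676] 0.2338908626619232
```

View pics/w6.png

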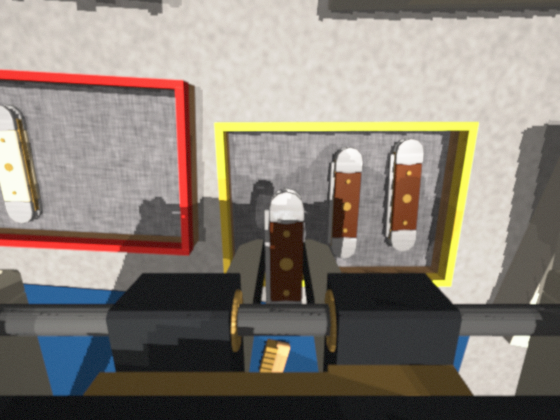

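servo_tool(
  rows=[
    {"dx": 0,"dy": -0.1,"dz": -3,"rx": 0,"ry": 0,"rz": 0,"jaw": 1},
    {"dx": 0,"dy": -0.1,"dz": -6,"rx": 0,"ry": 0,"rz": 0,"jaw": 1},
    {"dx": 0,"dy": -0.1,"dz": -8.5,"rx": 0,"ry": 0,"rz": 0,"jaw": 1},
    {"dx": 0,"dy": -0.1,"dz": -9.7,"rx": 0,"ry": 0,"rz": 0,"jaw": 1},
    {"dx": 0,"dy": -0.1,"dz": -10.2,"rx": 0,"ry": 0,"rz": 0,"jaw": 1},
    {"dx": 0,"dy": -0.1,"dz": -10.4,"rx": 0,"ry": 0,"rz": 0,"jaw": 1},
    {"dx": 0,"dy": -0.1,"dz": -10.6,"rx": 0,"ry": 0,"rz": 0,"jaw": 1},
    {"dx": 0,"dy": -0.1,"dz": -10.6,"rx": 0,"ry": 0,"rz": 0,"jaw": 1},
  ],
)

```text
time_s: 9.82
tcp_pos: [0.6114, -0.1869, 0.0123]
tcp_rot: [179.9, -0.1, 4.9]
ft_force: [-0.7, 0.1, -0.1]
width: 0.232
grasp_force: 25.0
```

servo_tool(
  rows=[
    {"dx": 0,"dy": 0,"dz": 0,"rx": 0,"ry": 0,"rz": 0,"jaw": 1},
    {"dx": 0,"dy": 0,"dz": 0,"rx": 0,"ry": 0,"rz": 0,"jaw": 1},
  ],
)

```text
time_s: 9.98
tcp_pos: [0.6112, -0.1871, 0.0122]
tcp_rot: [179.9, -0.1, 4.9]
ft_force: [0.4, 0.8, -1.0]
width: 0.236
grasp_force: 25.0
```

servo_tool(
  rows=[
    {"dx": 0,"dy": 0,"dz": -0.1,"rx": 0,"ry": 0,"rz": 0,"jaw": 1},
    {"dx": 0,"dy": 0,"dz": -0.2,"rx": 0,"ry": 0,"rz": 0,"jaw": 1},
    {"dx": 0,"dy": 0,"dz": -0.2,"rx": 0,"ry": 0,"rz": 0,"jaw": 1},
    {"dx": 0,"dy": 0,"dz": -0.2,"rx": 0,"ry": 0,"rz": 0,"jaw": 1},
  ],
)

```text
time_s: 10.32
tcp_pos: [0.6108, -0.187, 0.0096]
tcp_rot: [180.0, -0.1, 4.9]
ft_force: [-2.1, -0.3, 5.9]
width: 0.234
grasp_force: 25.0
```

servo_tool(
  rows=[
    {"dx": 0,"dy": 0,"dz": 0,"rx": 0,"ry": 0,"rz": 0,"jaw": 3},
    {"dx": 0,"dy": 0,"dz": 0,"rx": 0,"ry": 0,"rz": 0,"jaw": 3},
    {"dx": 0,"dy": 0,"dz": 0,"rx": 0,"ry": 0,"rz": 0,"jaw": 3},
    {"dx": 0,"dy": 0,"dz": 1,"rx": 0,"ry": 0,"rz": 0,"jaw": 3},
    {"dx": 0,"dy": 0,"dz": 3,"rx": 0,"ry": 0,"rz": 0,"jaw": 3},
    {"dx": 0,"dy": 0,"dz": 6,"rx": 0,"ry": 0,"rz": 0,"jaw": 3},
    {"dx": 0,"dy": 0,"dz": 10,"rx": 0,"ry": 0,"rz": 0,"jaw": 3},
    {"dx": 0,"dy": 0,"dz": 14,"rx": 0,"ry": 0,"rz": 0,"jaw": 3},
  ],
)

```text
time_s: 10.98
tcp_pos: [0.6092, -0.1862, 0.1495]
tcp_rot: [-179.9, 0.1, 4.9]
ft_force: [1.6, -0.9, 0.7]
width: 0.321
grasp_force: 0.0
```

servo_tool(
  rows=[
    {"dx": -18.9,"dy": 9.7,"dz": 0.5,"rx": 0,"ry": 0,"rz": 31,"jaw": 5},
    {"dx": -18.9,"dy": 9.7,"dz": 0.5,"rx": 0,"ry": 0,"rz": 31,"jaw": 5},
    {"dx": -18.9,"dy": 9.7,"dz": 0.5,"rx": 0,"ry": 0,"rz": 31,"jaw": 5},
    {"dx": -18.9,"dy": 9.7,"dz": 0.5,"rx": 0,"ry": 0,"rz": 31,"jaw": 5},
    {"dx": -18.9,"dy": 9.7,"dz": 0.5,"rx": 0,"ry": 0,"rz": 31,"jaw": 5},
    {"dx": -18.9,"dy": 9.7,"dz": 0.5,"rx": 0,"ry": 0,"rz": 31,"jaw": 5},
    {"dx": -18.9,"dy": 9.7,"dz": 0.5,"rx": 0,"ry": 0,"rz": 31,"jaw": 5},
    {"dx": -18.9,"dy": 9.7,"dz": 0.5,"rx": 0,"ry": 0,"rz": 31,"jaw": 5},
  ],
)

```text
time_s: 11.65
tcp_pos: [0.4222, -0.09, 0.155]
tcp_rot: [179.8, -0.1, 35.9]
ft_force: [0.3, -0.2, 0.1]
width: 0.537
grasp_force: 0.0
```

servo_tool(
  rows=[
    {"dx": 0,"dy": 0,"dz": 0,"rx": 0,"ry": 0,"rz": 0,"jaw": 5},
    {"dx": 0,"dy": 0,"dz": 0,"rx": 0,"ry": 0,"rz": 0,"jaw": 5},
  ],
)

```text
time_s: 11.82
tcp_pos: [0.4225, -0.0904, 0.1542]
tcp_rot: [180.0, -0.0, 35.9]
ft_force: [-0.3, 1.0, 0.4]
width: 0.536
grasp_force: 0.0
```

```bash
python3 - <<'E'
from h import *
w=cam("wrist"); im=r.snapshot("wrist"); cv2.imwrite("pics/w7.png",im[:,:,::-1]); s=r.sense(); print(s['tcp_pos'],s['tcp_rot'],s['time_s'],s['ft_force'],s['width'])
np.save("w7T.npy",w['T'])
print(knife(w,im,235,130,330,245,.015))
E
```

```text
[ 0.42228206 -0.09027933  0.15390419] [ 1.79997414e+02 -5.60204863e-05  3.58837738e+01] 11.8667 [0.97231832 0.52935825 0.37841653] 0.5359103440496503
(array([422.5, -89. ,  35.6, 103.7,  26.5]), (np.int64(268), np.int64(294), np.int64(144), np.int64(242)))
```

View pics/w7.png

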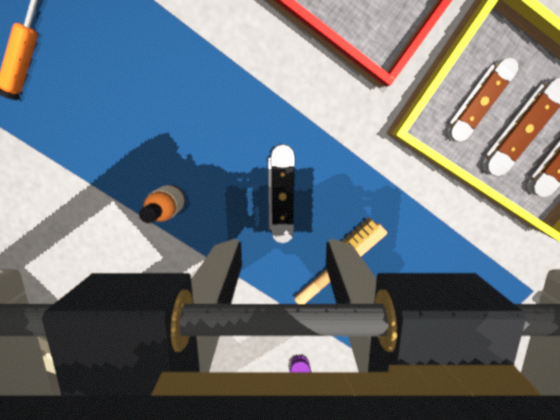

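servo_tool(
  rows=[
    {"dx": 0,"dy": 0.1,"dz": -4,"rx": 0,"ry": 0,"rz": 0,"jaw": 4.5},
    {"dx": 0,"dy": 0.1,"dz": -8,"rx": 0,"ry": 0,"rz": 0,"jaw": 4.5},
    {"dx": 0,"dy": 0.1,"dz": -11.5,"rx": 0,"ry": 0,"rz": 0,"jaw": 4.5},
    {"dx": 0,"dy": 0.1,"dz": -13.5,"rx": 0,"ry": 0,"rz": 0,"jaw": 4.5},
    {"dx": 0,"dy": 0.1,"dz": -14.5,"rx": 0,"ry": 0,"rz": 0,"jaw": 4.5},
    {"dx": 0,"dy": 0.1,"dz": -14.8,"rx": 0,"ry": 0,"rz": 0,"jaw": 4.5},
    {"dx": 0,"dy": 0.1,"dz": -15,"rx": 0,"ry": 0,"rz": 0,"jaw": 4.5},
    {"dx": 0,"dy": 0.1,"dz": -15,"rx": 0,"ry": 0,"rz": 0,"jaw": 4},
  ],
)

```text
time_s: 12.53
tcp_pos: [0.4225, -0.0891, 0.0047]
tcp_rot: [179.9, -0.1, 35.9]
ft_force: [0.3, 0.3, 0.4]
width: 0.451
grasp_force: 0.0
```

servo_tool(
  newtons=25,
  rows=[
    {"dx": 0,"dy": 0,"dz": 0,"rx": 0,"ry": 0,"rz": 0,"jaw": 1.5},
    {"dx": 0,"dy": 0,"dz": 0,"rx": 0,"ry": 0,"rz": 0,"jaw": 1.5},
    {"dx": 0,"dy": 0,"dz": 0,"rx": 0,"ry": 0,"rz": 0,"jaw": 1.5},
    {"dx": 0,"dy": 0,"dz": 0,"rx": 0,"ry": 0,"rz": 0,"jaw": 1.5},
    {"dx": 0,"dy": 0,"dz": 0,"rx": 0,"ry": 0,"rz": 0,"jaw": 1.5},
    {"dx": 0,"dy": 0,"dz": 0,"rx": 0,"ry": 0,"rz": 0,"jaw": 1.5},
    {"dx": 0,"dy": 0,"dz": 0,"rx": 0,"ry": 0,"rz": 0,"jaw": 1.5},
  ],
)

```text
time_s: 13.12
tcp_pos: [0.4224, -0.089, 0.0049]
tcp_rot: [179.9, -0.1, 35.9]
ft_force: [-1.0, 0.9, 5.9]
width: 0.274
grasp_force: 25.0
```

servo_tool(
  rows=[
    {"dx": 0,"dy": 0,"dz": 2,"rx": 0,"ry": 0,"rz": 0,"jaw": 1.5},
    {"dx": 0,"dy": 0,"dz": 5,"rx": 0,"ry": 0,"rz": 0,"jaw": 1.5},
    {"dx": 0,"dy": 0,"dz": 9,"rx": 0,"ry": 0,"rz": 0,"jaw": 1.5},
    {"dx": 1.7,"dy": 3.6,"dz": 11,"rx": 0,"ry": 0,"rz": -5,"jaw": 1.5},
    {"dx": 3.4,"dy": 7.2,"dz": 11,"rx": 0,"ry": 0,"rz": -10,"jaw": 1.5},
    {"dx": 5.1,"dy": 10.8,"dz": 11,"rx": 0,"ry": 0,"rz": -15,"jaw": 1.5},
    {"dx": 6.8,"dy": 14.4,"dz": 11,"rx": 0,"ry": 0,"rz": -20,"jaw": 1.5},
    {"dx": 8.5,"dy": 18,"dz": 11,"rx": 0,"ry": 0,"rz": -25,"jaw": 1.5},
  ],
)

```text
time_s: 13.78
tcp_pos: [0.5069, 0.0932, 0.1142]
tcp_rot: [180.0, -0.1, 10.7]
ft_force: [-0.1, -1.1, -0.6]
width: 0.277
grasp_force: 25.0
```

servo_tool(
  rows=[
    {"dx": 1.7,"dy": 3.6,"dz": 0,"rx": 0,"ry": 0,"rz": -3,"jaw": 1.5},
    {"dx": 3.4,"dy": 7.2,"dz": 0,"rx": 0,"ry": 0,"rz": -5.7,"jaw": 1.5},
    {"dx": 5.1,"dy": 10.8,"dz": 0,"rx": 0,"ry": 0,"rz": -5.7,"jaw": 1.5},
    {"dx": 6.8,"dy": 14.4,"dz": 0,"rx": 0,"ry": 0,"rz": -5.7,"jaw": 1.5},
    {"dx": 8.2,"dy": 17.5,"dz": 0,"rx": 0,"ry": 0,"rz": -5.7,"jaw": 1.5},
    {"dx": 8.7,"dy": 18.7,"dz": 0,"rx": 0,"ry": 0,"rz": -5.7,"jaw": 1.5},
    {"dx": 8.7,"dy": 18.7,"dz": 0,"rx": 0,"ry": 0,"rz": -5.7,"jaw": 1.5},
    {"dx": 8.7,"dy": 18.7,"dz": 0,"rx": 0,"ry": 0,"rz": -5.7,"jaw": 1.5},
  ],
)

```text
time_s: 14.45
tcp_pos: [0.5928, 0.2787, 0.1131]
tcp_rot: [180.0, 0.1, 5.3]
ft_force: [-0.1, -0.3, -1.1]
width: 0.276
grasp_force: 25.0
```

```bash
python3 - <<'E'
from h import *
w=cam("wrist"); im=r.snapshot("wrist"); cv2.imwrite("pics/w8.png",im[:,:,::-1]); s=r.sense(); print(s['tcp_pos'],s['tcp_rot'],s['time_s'],s['ft_force'],s['width'])
np.save("w8T.npy",w['T'])
E
```

```text
[0.59269435 0.27779733 0.11313796] [1.79957737e+02 6.05802569e-02 5.24565037e+00] 14.5 [-0.08281259 -0.52334086 -0.73660692] 0.27714537140233353
```

View pics/w8.png

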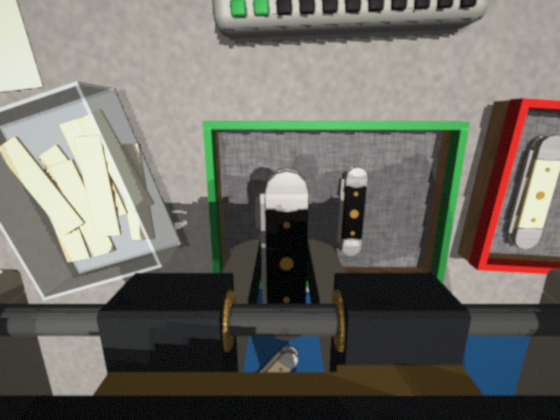

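```bash
python3 - <<'E'
from h import *
w=cam("wrist"); w['T']=np.load("w8T.npy")
p=ray(w,[(203,122),(468,122)],.034)*1000; k=ray(w,[(356,168),(351,255)],.019)*1000
print(p,np.degrees(np.arctan2(p[0,0]-p[1,0],-p[0,1]+p[1,1])),p.mean(0)-72*np.array([.9959,.0906]), k.mean(0))
E
```

```text
[[661.6460773  346.02322352]
 [680.79006571 142.23276621]] -174.63340808291244 [599.51327151 237.60479486] [594.95856309 214.69073414]
```

servo_tool(
  rows=[
    {"dx": 0.2,"dy": 0,"dz": -3,"rx": 0,"ry": 0,"rz": 0,"jaw": 1.5},
    {"dx": 0.2,"dy": 0,"dz": -6,"rx": 0,"ry": 0,"rz": 0,"jaw": 1.5},
    {"dx": 0.2,"dy": 0,"dz": -8.5,"rx": 0,"ry": 0,"rz": 0,"jaw": 1.5},
    {"dx": 0.2,"dy": 0,"dz": -9.7,"rx": 0,"ry": 0,"rz": 0,"jaw": 1.5},
    {"dx": 0.2,"dy": 0,"dz": -10.2,"rx": 0,"ry": 0,"rz": 0,"jaw": 1.5},
    {"dx": 0.2,"dy": 0,"dz": -10.4,"rx": 0,"ry": 0,"rz": 0,"jaw": 1.5},
    {"dx": 0.2,"dy": 0,"dz": -10.5,"rx": 0,"ry": 0,"rz": 0,"jaw": 1.5},
    {"dx": 0.2,"dy": 0,"dz": -10.5,"rx": 0,"ry": 0,"rz": 0,"jaw": 1.5},
  ],
)

```text
time_s: 15.17
tcp_pos: [0.5966, 0.2786, 0.0106]
tcp_rot: [-180.0, -0.2, 5.2]
ft_force: [-0.0, -0.0, -1.4]
width: 0.28
grasp_force: 25.0
```

servo_tool(
  rows=[
    {"dx": 0,"dy": 0,"dz": 0,"rx": 0,"ry": 0,"rz": 0,"jaw": 1.5},
    {"dx": 0,"dy": 0,"dz": 0,"rx": 0,"ry": 0,"rz": 0,"jaw": 1.5},
  ],
)

```text
time_s: 15.33
tcp_pos: [0.5963, 0.2787, 0.0103]
tcp_rot: [-180.0, -0.1, 5.2]
ft_force: [0.0, 0.3, -1.0]
width: 0.276
grasp_force: 25.0
```

servo_tool(
  rows=[
    {"dx": 0,"dy": 0,"dz": -0.1,"rx": 0,"ry": 0,"rz": 0,"jaw": 1.5},
    {"dx": 0,"dy": 0,"dz": -0.2,"rx": 0,"ry": 0,"rz": 0,"jaw": 1.5},
    {"dx": 0,"dy": 0,"dz": -0.3,"rx": 0,"ry": 0,"rz": 0,"jaw": 1.5},
    {"dx": 0,"dy": 0,"dz": -0.3,"rx": 0,"ry": 0,"rz": 0,"jaw": 1.5},
  ],
)

```text
time_s: 15.67
tcp_pos: [0.5956, 0.2786, 0.007]
tcp_rot: [-180.0, -0.0, 5.2]
ft_force: [-3.6, -1.2, 7.9]
width: 0.275
grasp_force: 25.0
```

servo_tool(
  rows=[
    {"dx": 0,"dy": 0,"dz": 0,"rx": 0,"ry": 0,"rz": 0,"jaw": 3.5},
    {"dx": 0,"dy": 0,"dz": 0,"rx": 0,"ry": 0,"rz": 0,"jaw": 3.5},
    {"dx": 0,"dy": 0,"dz": 0,"rx": 0,"ry": 0,"rz": 0,"jaw": 3.5},
    {"dx": 0,"dy": 0,"dz": 1,"rx": 0,"ry": 0,"rz": 0,"jaw": 3.5},
    {"dx": 0,"dy": 0,"dz": 3,"rx": 0,"ry": 0,"rz": 0,"jaw": 3.5},
    {"dx": 0,"dy": 0,"dz": 6,"rx": 0,"ry": 0,"rz": 0,"jaw": 3.5},
    {"dx": 0,"dy": 0,"dz": 10,"rx": 0,"ry": 0,"rz": 0,"jaw": 3.5},
    {"dx": 0,"dy": 0,"dz": 14,"rx": 0,"ry": 0,"rz": 0,"jaw": 3.5},
  ],
)

```text
time_s: 16.33
tcp_pos: [0.5941, 0.2779, 0.1465]
tcp_rot: [180.0, 0.1, 5.2]
ft_force: [1.2, 0.3, 0.6]
width: 0.377
grasp_force: 0.0
```

servo_tool(
  rows=[
    {"dx": -19.7,"dy": -0.3,"dz": 1,"rx": 0,"ry": 0,"rz": -37,"jaw": 5},
    {"dx": -19.7,"dy": -0.3,"dz": 1,"rx": 0,"ry": 0,"rz": -37,"jaw": 5},
    {"dx": -19.7,"dy": -0.3,"dz": 1,"rx": 0,"ry": 0,"rz": -37,"jaw": 5},
    {"dx": -19.7,"dy": -0.3,"dz": 1,"rx": 0,"ry": 0,"rz": -37,"jaw": 5},
    {"dx": -19.7,"dy": -0.3,"dz": 1,"rx": 0,"ry": 0,"rz": -37,"jaw": 5},
    {"dx": -19.7,"dy": -0.3,"dz": 1,"rx": 0,"ry": 0,"rz": -37,"jaw": 5},
    {"dx": -19.7,"dy": -0.3,"dz": 1,"rx": 0,"ry": 0,"rz": -37,"jaw": 5},
    {"dx": -19.7,"dy": -0.3,"dz": 1,"rx": 0,"ry": 0,"rz": -37,"jaw": 5},
  ],
)

```text
time_s: 17.0
tcp_pos: [0.399, 0.2756, 0.1566]
tcp_rot: [-179.9, -0.1, -31.6]
ft_force: [0.7, 0.7, -0.4]
width: 0.536
grasp_force: 0.0
```

servo_tool(
  rows=[
    {"dx": 0,"dy": 0,"dz": 0,"rx": 0,"ry": 0,"rz": 0,"jaw": 5},
    {"dx": 0,"dy": 0,"dz": 0,"rx": 0,"ry": 0,"rz": 0,"jaw": 5},
  ],
)

```text
time_s: 17.17
tcp_pos: [0.3993, 0.2753, 0.1558]
tcp_rot: [-180.0, -0.0, -31.8]
ft_force: [-0.0, 0.3, 0.7]
width: 0.539
grasp_force: 0.0
```

```bash
python3 - <<'E'
from h import *
w=cam("wrist"); im=r.snapshot("wrist"); cv2.imwrite("pics/w9.png",im[:,:,::-1]); s=r.sense(); print(s['tcp_pos'],s['tcp_rot'],s['time_s'],s['ft_force'],s['width'])
np.save("w9T.npy",w['T'])
print(knife(w,im,235,130,330,245,.015))
E
```

```text
[0.39914124 0.27522691 0.15565144] [ 1.79991949e+02 -5.28120579e-04 -3.17716306e+01] 17.2167 [-0.17431906  0.63767976 -0.0747607 ] 0.5342159772355407
(array([400. , 274.4, -32.3,  84.3,  22.8]), (np.int64(272), np.int64(294), np.int64(155), np.int64(234)))
```

View pics/w9.png

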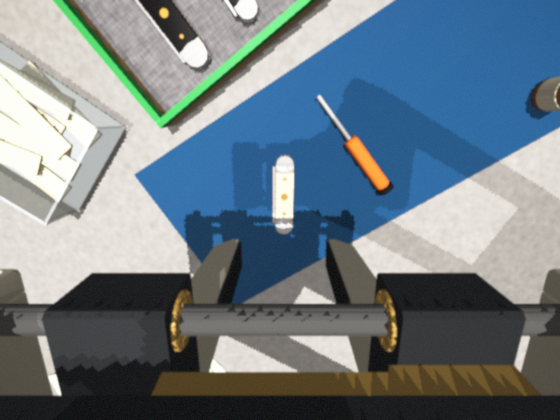

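servo_tool(
  rows=[
    {"dx": 0.1,"dy": -0.1,"dz": -4,"rx": 0,"ry": 0,"rz": -0.5,"jaw": 4.5},
    {"dx": 0.1,"dy": -0.1,"dz": -8,"rx": 0,"ry": 0,"rz": -0.5,"jaw": 4.5},
    {"dx": 0.1,"dy": -0.1,"dz": -11.5,"rx": 0,"ry": 0,"rz": -0.5,"jaw": 4.5},
    {"dx": 0.1,"dy": -0.1,"dz": -13.5,"rx": 0,"ry": 0,"rz": -0.5,"jaw": 4.5},
    {"dx": 0.1,"dy": -0.1,"dz": -14.5,"rx": 0,"ry": 0,"rz": -0.5,"jaw": 4.5},
    {"dx": 0.1,"dy": -0.1,"dz": -14.8,"rx": 0,"ry": 0,"rz": -0.5,"jaw": 4.5},
    {"dx": 0.1,"dy": -0.1,"dz": -15,"rx": 0,"ry": 0,"rz": -0.5,"jaw": 4.5},
    {"dx": 0.1,"dy": -0.1,"dz": -15,"rx": 0,"ry": 0,"rz": -0.5,"jaw": 4},
  ],
)

```text
time_s: 17.88
tcp_pos: [0.4005, 0.2749, 0.0068]
tcp_rot: [-179.9, -0.1, -32.3]
ft_force: [1.1, 1.0, 0.1]
width: 0.453
grasp_force: 0.0
```

servo_tool(
  newtons=25,
  rows=[
    {"dx": 0,"dy": 0,"dz": 0,"rx": 0,"ry": 0,"rz": 0,"jaw": 1},
    {"dx": 0,"dy": 0,"dz": 0,"rx": 0,"ry": 0,"rz": 0,"jaw": 1},
    {"dx": 0,"dy": 0,"dz": 0,"rx": 0,"ry": 0,"rz": 0,"jaw": 1},
    {"dx": 0,"dy": 0,"dz": 0,"rx": 0,"ry": 0,"rz": 0,"jaw": 1},
    {"dx": 0,"dy": 0,"dz": 0,"rx": 0,"ry": 0,"rz": 0,"jaw": 1},
    {"dx": 0,"dy": 0,"dz": 0,"rx": 0,"ry": 0,"rz": 0,"jaw": 1},
    {"dx": 0,"dy": 0,"dz": 0,"rx": 0,"ry": 0,"rz": 0,"jaw": 1},
  ],
)

```text
time_s: 18.47
tcp_pos: [0.4001, 0.2748, 0.0068]
tcp_rot: [-179.9, -0.1, -32.3]
ft_force: [-1.6, -0.5, 6.3]
width: 0.233
grasp_force: 25.0
```

servo_tool(
  rows=[
    {"dx": 0,"dy": 0,"dz": 2,"rx": 0,"ry": 0,"rz": 0,"jaw": 1},
    {"dx": 0,"dy": 0,"dz": 5,"rx": 0,"ry": 0,"rz": 0,"jaw": 1},
    {"dx": 0,"dy": 0,"dz": 9,"rx": 0,"ry": 0,"rz": 0,"jaw": 1},
    {"dx": 2.5,"dy": -3.1,"dz": 11,"rx": 0,"ry": 0,"rz": 5,"jaw": 1},
    {"dx": 5,"dy": -6.2,"dz": 11,"rx": 0,"ry": 0,"rz": 10,"jaw": 1},
    {"dx": 7.5,"dy": -9.3,"dz": 11,"rx": 0,"ry": 0,"rz": 15,"jaw": 1},
    {"dx": 10,"dy": -12.4,"dz": 11,"rx": 0,"ry": 0,"rz": 20,"jaw": 1},
    {"dx": 12.5,"dy": -15.5,"dz": 11,"rx": 0,"ry": 0,"rz": 25,"jaw": 1},
  ],
)

```text
time_s: 19.13
tcp_pos: [0.5252, 0.1178, 0.1161]
tcp_rot: [-180.0, -0.0, -7.0]
ft_force: [-0.0, -0.3, -0.8]
width: 0.231
grasp_force: 25.0
```

servo_tool(
  rows=[
    {"dx": 2.5,"dy": -3.1,"dz": 0,"rx": 0,"ry": 0,"rz": 4,"jaw": 1},
    {"dx": 5,"dy": -6.2,"dz": 0,"rx": 0,"ry": 0,"rz": 8.5,"jaw": 1},
    {"dx": 7.5,"dy": -9.3,"dz": 0,"rx": 0,"ry": 0,"rz": 8.5,"jaw": 1},
    {"dx": 9.7,"dy": -12,"dz": 0,"rx": 0,"ry": 0,"rz": 8.5,"jaw": 1},
    {"dx": 10.5,"dy": -12.9,"dz": 0,"rx": 0,"ry": 0,"rz": 8.5,"jaw": 1},
    {"dx": 10.5,"dy": -12.9,"dz": 0,"rx": 0,"ry": 0,"rz": 8.5,"jaw": 1},
    {"dx": 10.5,"dy": -12.9,"dz": 0,"rx": 0,"ry": 0,"rz": 8.5,"jaw": 1},
  ],
)

```text
time_s: 19.72
tcp_pos: [0.6288, -0.0097, 0.1151]
tcp_rot: [-180.0, 0.1, 1.2]
ft_force: [0.0, 0.9, -1.0]
width: 0.239
grasp_force: 25.0
```

```bash
python3 - <<'E'
from h import *
w=cam("wrist"); im=r.snapshot("wrist"); cv2.imwrite("pics/w10.png",im[:,:,::-1]); s=r.sense(); print(s['tcp_pos'],s['tcp_rot'],s['time_s'],s['ft_force'],s['width'])
np.save("w10T.npy",w['T'])
E
```

```text
[ 0.62841162 -0.00886526  0.11514933] [-1.79963089e+02  7.44805039e-02  1.22369288e+00] 19.7667 [ 0.41144264  0.05185213 -0.40562617] 0.22913531611556207
```

View pics/w10.png

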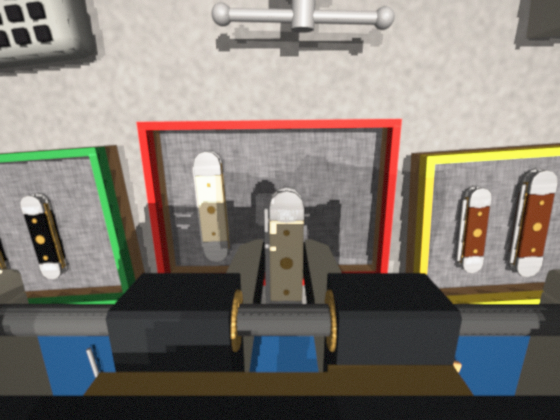

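servo_tool(
  rows=[
    {"dx": 0.1,"dy": 0,"dz": -3,"rx": 0,"ry": 0,"rz": 0,"jaw": 1},
    {"dx": 0.1,"dy": 0,"dz": -6,"rx": 0,"ry": 0,"rz": 0,"jaw": 1},
    {"dx": 0.1,"dy": 0,"dz": -8.5,"rx": 0,"ry": 0,"rz": 0,"jaw": 1},
    {"dx": 0.1,"dy": 0,"dz": -9.7,"rx": 0,"ry": 0,"rz": 0,"jaw": 1},
    {"dx": 0.1,"dy": 0,"dz": -10.2,"rx": 0,"ry": 0,"rz": 0,"jaw": 1},
    {"dx": 0.1,"dy": 0,"dz": -10.4,"rx": 0,"ry": 0,"rz": 0,"jaw": 1},
    {"dx": 0.1,"dy": 0,"dz": -10.5,"rx": 0,"ry": 0,"rz": 0,"jaw": 1},
    {"dx": 0.1,"dy": 0,"dz": -10.5,"rx": 0,"ry": 0,"rz": 0,"jaw": 1},
  ],
)

```text
time_s: 20.43
tcp_pos: [0.6315, -0.0095, 0.0125]
tcp_rot: [180.0, -0.2, 1.2]
ft_force: [0.7, -0.2, -0.4]
width: 0.234
grasp_force: 25.0
```

servo_tool(
  rows=[
    {"dx": 0,"dy": 0,"dz": 0,"rx": 0,"ry": 0,"rz": 0,"jaw": 1},
    {"dx": 0,"dy": 0,"dz": 0,"rx": 0,"ry": 0,"rz": 0,"jaw": 1},
  ],
)

```text
time_s: 20.6
tcp_pos: [0.6314, -0.0098, 0.0122]
tcp_rot: [180.0, -0.1, 1.2]
ft_force: [-0.2, -0.1, -1.3]
width: 0.233
grasp_force: 25.0
```

servo_tool(
  rows=[
    {"dx": 0,"dy": 0,"dz": -0.1,"rx": 0,"ry": 0,"rz": 0,"jaw": 1},
    {"dx": 0,"dy": 0,"dz": -0.2,"rx": 0,"ry": 0,"rz": 0,"jaw": 1},
    {"dx": 0,"dy": 0,"dz": -0.3,"rx": 0,"ry": 0,"rz": 0,"jaw": 1},
    {"dx": 0,"dy": 0,"dz": -0.3,"rx": 0,"ry": 0,"rz": 0,"jaw": 1},
  ],
)

```text
time_s: 20.93
tcp_pos: [0.6306, -0.0098, 0.0088]
tcp_rot: [180.0, -0.0, 1.2]
ft_force: [-4.2, 0.6, 8.0]
width: 0.237
grasp_force: 25.0
```

Contact; release, rise, and pull back so the top camera sees everything.

servo_tool(
  rows=[
    {"dx": 0,"dy": 0,"dz": 0,"rx": 0,"ry": 0,"rz": 0,"jaw": 3.2},
    {"dx": 0,"dy": 0,"dz": 0,"rx": 0,"ry": 0,"rz": 0,"jaw": 3.2},
    {"dx": 0,"dy": 0,"dz": 0,"rx": 0,"ry": 0,"rz": 0,"jaw": 3.2},
    {"dx": 0,"dy": 0,"dz": 1,"rx": 0,"ry": 0,"rz": 0,"jaw": 3.2},
    {"dx": 0,"dy": 0,"dz": 3,"rx": 0,"ry": 0,"rz": 0,"jaw": 3.2},
    {"dx": 0,"dy": 0,"dz": 6,"rx": 0,"ry": 0,"rz": 0,"jaw": 3.2},
    {"dx": 0,"dy": 0,"dz": 10,"rx": 0,"ry": 0,"rz": 0,"jaw": 3.2},
    {"dx": 0,"dy": 0,"dz": 14,"rx": 0,"ry": 0,"rz": 0,"jaw": 3.2},
  ],
)

```text
time_s: 21.6
tcp_pos: [0.6291, -0.0096, 0.1486]
tcp_rot: [-180.0, 0.1, 1.2]
ft_force: [-0.4, -1.1, 0.4]
width: 0.341
grasp_force: 0.0
```

servo_tool(
  rows=[
    {"dx": -4,"dy": 0,"dz": 3,"rx": 0,"ry": 0,"rz": 0,"jaw": 3.2},
    {"dx": -8,"dy": 0,"dz": 6,"rx": 0,"ry": 0,"rz": 0,"jaw": 3.2},
    {"dx": -12,"dy": 0,"dz": 7,"rx": 0,"ry": 0,"rz": 0,"jaw": 3.2},
    {"dx": -16,"dy": 0,"dz": 7,"rx": 0,"ry": 0,"rz": 0,"jaw": 3.2},
    {"dx": -20,"dy": 0,"dz": 7,"rx": 0,"ry": 0,"rz": 0,"jaw": 3.2},
    {"dx": -23,"dy": 0,"dz": 7,"rx": 0,"ry": 0,"rz": 0,"jaw": 3.2},
    {"dx": -23,"dy": 0,"dz": 7,"rx": 0,"ry": 0,"rz": 0,"jaw": 3.2},
    {"dx": -23,"dy": 0,"dz": 7,"rx": 0,"ry": 0,"rz": 0,"jaw": 3.2},
  ],
)

```text
time_s: 22.27
tcp_pos: [0.3989, -0.0096, 0.2187]
tcp_rot: [180.0, -0.2, 1.2]
ft_force: [0.4, 0.1, 1.2]
width: 0.343
grasp_force: 0.0
```

```bash
python3 - <<'E'
from h import *
im=r.snapshot("top")[:,:,::-1]; s=r.sense(); print(s['tcp_pos'],s['time_s'],s['grasp_force'])
cv2.imwrite("pics/final.png",cv2.resize(im[105:190,90:340],None,fx=3.1,fy=3.1,interpolation=cv2.INTER_CUBIC))
E
```

```text
[ 0.40034098 -0.00974121  0.2188766 ] 22.3167 0.0
```

View pics/final.png

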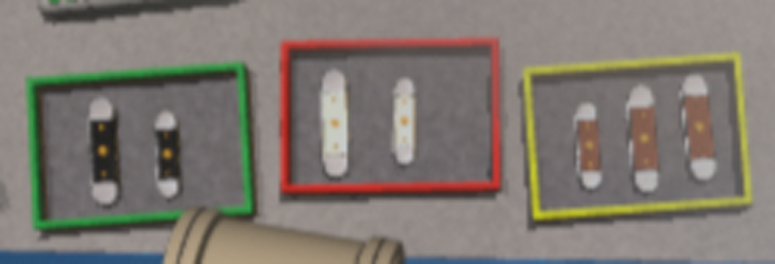

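The final top view shows two black knives in the green tray (crop pixels 103,150 and 167,153). The red tray holds two bone knives (335,122 and 404,122). The yellow tray holds three walnut knives (588,145; 643,138; 699,127). All are in line and apart, and the arm is clear.

```bash
python3 -c "
from station import r
print(r.job_done())"
```

```text
the job is handed in; nothing more can be done
None
```

I sorted all four knives into their matching trays, flat and in line with the ones already there and not touching them, and handed the job in at about 22 s; the hand-in gave no verdict.

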